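Put the tablet up for the recipe

ROBOT

A 6-joint arm with a two-finger parallel gripper is mounted at the origin on the work surface. World frame = base frame: x ahead of the robot, y to its left, z up, the work surface at z = 0. Lengths are in m, angles in rad, forces in N, time in s.
With the tool pointing down it reaches from about 0.375 to 0.75 m from the base axis. Payload 9 kg.
Tool frame: the origin (TCP) lies midway between the tips of the shut fingers; the grasp point (between the pads) lies 19 mm behind it; z points along the fingers, y is the line along which they close (so a half turn about z gives the same grasp; the last joint's range is limited). The gripper opens to 85 mm and grips with 20 to 120 N. Pads are 22 mm wide; open, the fingers measure 114 mm over their backs; the gripper's body (76 mm by 85 mm) begins 54 mm behind the grasp point. The pads swing forward as they close: fully open they stand 13 mm farther back than shut.
Start: joints at [-1.463, 0.104, 0.097, 1.564, 0, 1.353], TCP at [0.192, -0.568, 0.208] pointing down, gripper open.
Joint ranges: [-2.99, 2.99], [-0.84, 1.86], [-1.1, 1.16], [-1.84, 2.11], [-1.51, 1.56], [-3.14, 3.14]. Speed limits (rad/s): [2.22, 2.22, 2.57, 3.14, 3.14, 3.14].

INTERFACE

Orientations are given as a unit quaternion [x, y, z, w].
In Python, from cell import * gives the robot as it stands.
- The arm moves only by the tool servo_tool, never from a script. Its argument "rows" is a list of rows, each a list of 4 numbers: the shift along the world's x, y, z as a fraction of full scale, then the turn about the world's z as a fraction of full scale. In form: [[tx, ty, tz, twist], ...]. A call has 1 to 12 rows; each row is the pose to reach, as a shift and turn from the pose commanded when the call began; what a row does not reach only later rows make up. Full scale, the value 1, is 0.15 m for a shift and 30 degrees for a turn. A row lasts 1/12 s, in which the tool goes at most 41.7 mm and 7.16 degrees, less where a joint would pass 70% of its speed; a pose out of reach is approached as far as the arm can. A call with a number of a shift or a turn outside -1 to 1 is refused whole. A call with a gripper value outside its range is refused whole. "hand" is the opening, from 0 (shut) to 1 (fully open), set as the call begins (left out, the last holds). The fingers move at their own pace and stop on an object; the grip force is fixed at half the most. Time passes only in rows, so rows that repeat a pose let the fingers close. It gives the time, the measured TCP pose, the force, the opening and the grip force at its end, in the units of the state.
- state(): the state, without advancing time (a new reading comes with each control period).
- capture(name): name is "side" or "top"; returns a dict with "pixels" (420x560x3 uint8, red, green, blue), "fx", "fy", "cx", "cy" (pixels), "distortion" ([k1, k2, p1, p2, k3] as OpenCV has them; the pictures are not rectified), "extrinsics" (4x4, takes a point from camera to world coordinates). Camera axes: x right, y down, z forward; pixel columns grow to the right and rows downward; lengths in m; the calibration is good to about 2 mm. A picture is of the moment at which its call begins. There is no depth.
- hand_in(): hands the job in; it is judged then, once.
The state is a dict: "clock": time; "qpos": joint angles; "qvel": joint speeds; "effort": joint torques, N m; "tcp_pos": TCP position; "eef_rot": TCP orientation; "force": force on the tool from outside, world axes, zero at the start; "moment": the same for the moment, N m; "grip_width": finger opening in m; "gripper_force": force on a finger pad.
Only numpy, scipy, OpenCV 4.12 (cv2) and the standard library are available. Lean on these libraries where they do the work, as an engineer would, in place of code of your own. Each camera call takes 0.05 s, during which the arm holds its last target. There are 200 camera calls.

TASK

We are about to cook and the recipe is on the tablet, the widest of the three devices in the wire-and-bamboo rack. Slide the tablet straight up out of its slot, then set it down on the ledge of the bamboo cookbook stand, roughly in the middle and leaning back on the backrest with the screen facing out of the stand's front, and let go only once it is standing on the ledge. Leave the phone and the e-reader in the rack and do not disturb anything else on the worktop.

Things in the scene. Friction and masses are not known exactly. Their poses are not given: they have to be found in the camera images.
- tablet: The tablet, a flat grey slab with a black screen: 205 mm wide (its y), 125 mm high (its z), 9 mm thick (its x), about 0.33 kg, lengthwise on edge in one of the three slots. Origin: middle of the underside of its lower long edge, halfway through the thickness. x points out of the screen, z to its top edge. The mass is evenly spread.
- tablet_top (a point): Middle of the tablet's top edge, 125 mm above its origin along its z. At the start it is about 135 mm above the worktop, the wires beside it reach 70 mm.
- ereader: E-reader, dark with a pale grey screen, 160 mm wide, 108 mm high, 9 mm thick, on edge in another slot, same origin and axes as the tablet. Stays in the rack.
- phone: Phone, white with a black screen, 72 mm wide, 148 mm high, 9 mm thick, upright in another slot, same origin and axes as the tablet. Stays in the rack.
- rack: Device rack, fixed: bamboo base 190 (x) by 170 (y) by 22 mm high. Three slots along its y at x = -60, 0 and +60 mm: grooves 13 mm wide, floor 10 mm above the worktop, open at both ends, each between two steel wire hoops (5 mm wire, 13 mm clear, y from -60 to +60 mm). Any device may be in any slot, up to 12 mm off the middle. Origin: centre of its underside, on the worktop.
- rack_top (a point): Point over the rack's centre at the height of the tops of the wire hoops, 70 mm above the worktop; axes of the rack. All screens look to the rack's +x. The devices stand loosely and may lean 3 or 4 degrees. Neighbouring devices are 51 mm apart, face to face.
- stand: Bamboo cookbook stand, fixed: ledge 220 mm wide (y), 38 mm deep, lip 10 mm high along its front; backrest leaning back 0.30 rad from vertical, towards -x. The ledge is square to the backrest, so it rises 0.30 rad to the front. Front is +x (away from the robot, turned by up to 0.35 rad). Origin: on the worktop, 10 mm in front of the corner of ledge and backrest, which is 24 mm up. z up.
- stand_seat (a point): Point on the ledge where the middle of the tablet's lower edge (its origin) comes when it lies against the backrest: middle of the width, 4.5 mm in front of the backrest, in the stand at x = -5.7, y = 0, z = 25.3 mm. Axes are those of the stand (z vertical, not tilted).
- mug: White mug, 80 mm across, 92 mm high, bystander. Origin: centre of its underside.
- salt_mill: Cream salt mill, 54 mm across, 170 mm high, bystander. Origin: centre of its underside.
- pepper_mill: Black pepper mill, 54 mm across, 170 mm high, bystander. Origin: centre of its underside.
- oil_bottle: Green glass oil bottle, 56 mm across, 175 mm high, bystander. Origin: centre of its underside.
- wooden_spoon: Wooden spoon lying on the worktop between rack and stand, 260 mm long, bystander. Origin: under its middle.
- stand_back (a point): Top of the backrest in the middle of its width, on its front face: here it is 55 mm high, measured up its slope from the ledge. Its two ears (|y| from 45 to 110 mm) go to 105 mm, so behind the top of a tablet in the middle there is free room for a finger. Its base board and two struts reach back to x = -93 mm in the stand.
Mind the look-alikes: they are no part of the job. Leave any blue or brown look-alike of the tablet alone.

How it is judged:
On the way, in this order (a step that is already met when the one before it is completed fails the run):
1. the tablet has been lifted up out of its slot: upright, its lower edge above the wire hoops, still over the rack (z of tablet in the frame of rack_top above 0.003 m and y of tablet in the frame of rack_top between -0.06 and 0.06 m and x of tablet in the frame of rack_top between -0.1 and 0.1 m and angle between tablet's own z axis and vertical below 0.4 rad).
2. the tablet is brought down onto the stand's ledge (lower edge less than 20 mm above the seat point) while still held (contact force between the fingers and tablet above 0.5 N and horizontal distance between tablet and stand_seat below 0.055 m and z of tablet in the frame of stand_seat below 0.02 m and x of tablet in the frame of stand_seat between -0.01 and 0.034 m), for 0.05 s.
At the end, for the whole second after the job is handed in: The tablet rests on the ledge between backrest and lip, middle within 40 mm of the ledge's, turned less than 0.15 rad from the backrest, leaning back 0.15 to 0.65 rad, right way up, screen to the front. Phone and e-reader stand in their slots within 25 mm of where they were (x of tablet in the frame of stand_seat between -0.01 and 0.034 m and y of tablet in the frame of stand_seat between -0.04 and 0.04 m and z of tablet in the frame of stand_seat between -0.01 and 0.015 m and angle between the y axis of tablet and the y axis of stand, either way round below 0.15 rad and angle between tablet's own z axis and vertical below 0.65 rad and angle between tablet's own x axis and vertical below 1.42 rad and linear speed of tablet below 0.02 m/s and z of each of phone, ereader in the frame of rack_top below -0.045 m and distance of each of phone, ereader from where it was at the start of the episode below 0.025 m and angle between each of phone, ereader's own z axis and vertical below 0.2 rad); the robot touches nothing.
It fails at once if the phone or the e-reader is pulled out or shoved more than 40 mm (distance of any of phone, ereader from where it was at the start of the episode above 0.04 m).
It fails at once if a bystander on the worktop is knocked over or shoved more than 50 mm (distance of any of mug, salt_mill, pepper_mill, oil_bottle, wooden_spoon from where it was at the start of the episode above 0.05 m or angle between any of mug, salt_mill, pepper_mill, oil_bottle's own z axis and vertical above 0.6 rad).
It also fails if it takes over 45 s, if anything falls off the work surface, if the arm or the gripper's body presses on something with over 40 N, if the wrist force passes 120 N, or if a joint passes its speed limit or range.

## Working session

There is one attempt and no reset: what is moved stays moved. The work goes in short steps, Python scripts to look and compute and a tool call to move; the robot and the scene stay as the last step left them, time stands still between calls to the robot, and variables do not carry over. Pictures are saved under pics/ and viewed, at most 10 in all, crops included, and the job is handed in when it is done.

Besides the shell and the picture viewer there is one more tool, called after ">>>" as name([rows], argument=value, ...), one row to a line, values as JSON. servo_tool: Moves the arm, as the interface text tells. Its arguments: {"type":"object","properties":{"rows":{"type":"array"},"hand":{"type":"number"}},"required":["rows"]}

```bash
mkdir -p pics
cat > h.py <<'E'
import numpy as np, cv2, pickle
from cell import *
def K(c): return np.array([[c["fx"],0,c["cx"]],[0,c["fy"],c["cy"]],[0,0,1.]])
def ray(c,uv):
    p=cv2.undistortPoints(np.array(uv,float).reshape(-1,1,2),K(c),np.array(c["distortion"],float)).reshape(-1,2)
    T=np.array(c["extrinsics"]); d=np.c_[p,np.ones(len(p))]@T[:3,:3].T
    return T[:3,3],d
def onz(c,uv,z):
    o,d=ray(c,uv); return o+d*((z-o[2])/d[:,2])[:,None]
def tri(c1,a,c2,b):
    o1,d1=ray(c1,a);o2,d2=ray(c2,b);out=[]
    for u,v in zip(d1,d2):
        s=np.linalg.lstsq(np.c_[u,-v],o2-o1,rcond=None)[0]
        p,q=o1+u*s[0],o2+v*s[1]; out.append(np.r_[(p+q)/2,np.linalg.norm(p-q)])
    return np.array(out)
def proj(c,P):
    M=np.linalg.inv(np.array(c["extrinsics"]))
    return cv2.projectPoints(np.array(P,float).reshape(-1,3),cv2.Rodrigues(M[:3,:3])[0],M[:3,3],K(c),np.array(c["distortion"],float))[0].reshape(-1,2)
def snap(tag):
    r={}
    for n in("side","top"):
        r[n]=capture(n); cv2.imwrite(f"pics/{tag}_{n}.png",r[n]["pixels"][...,::-1])
    pickle.dump(r,open(f"{tag}.pkl","wb")); return r
def load(tag): return pickle.load(open(f"{tag}.pkl","rb"))
E
python3 - <<'E'
from h import *
r=snap("a")
for n in r: print(n,np.round(r[n]["extrinsics"],3).tolist(),r[n]["fx"])
s=state();print(s["clock"],s["tcp_pos"],s["eef_rot"],s["grip_width"])
E
```

```text
side [[-0.92, -0.272, 0.283, 0.19], [-0.392, 0.617, -0.683, 0.929], [0.011, -0.739, -0.674, 0.949], [0.0, 0.0, 0.0, 1.0]] 533.9185317329346
top [[-0.01, -0.996, 0.084, 0.422], [-1.0, 0.01, -0.0, 0.068], [-0.001, -0.084, -0.996, 1.572], [0.0, 0.0, 0.0, 1.0]] 490.36442798352874
0.1 [ 0.19201989 -0.5681096   0.207484  ] [ 9.86759501e-01  1.62189180e-01  3.23609404e-05 -5.96407561e-04] 0.08509902137883275
```

View pics/a_side.png

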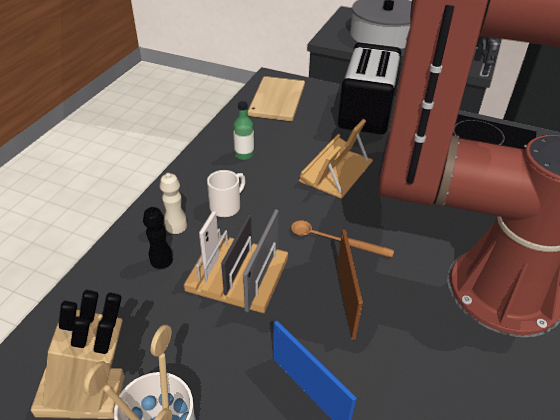

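View pics/a_top.png

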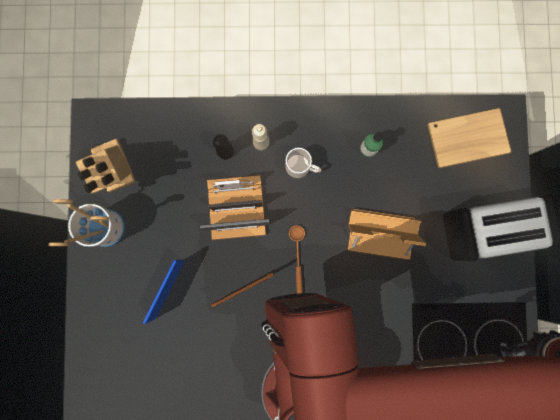

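The side view shows the rack at about (237,265), with the tablet as the grey slab at (262,260) in the slot nearest the robot. The stand is at (340,165) and the mug at (224,193). In the top view the rack is at (237,207), the tablet edge runs along (201–270,224) and the stand is at (385,232). The blue and brown look-alikes stand free of the rack. I'll enlarge these areas next.

Run:
```python
from h import *
r=load("a")
def crop(n,x,y,w,h,s): return cv2.resize(r[n]["pixels"][y:y+h,x:x+w,::-1],None,fx=s,fy=s,interpolation=cv2.INTER_CUBIC)
a=crop("top",190,165,100,75,4);b=crop("top",335,195,100,75,4)
c=crop("side",180,205,133,100,3)[:300,:400];d=crop("side",280,110,133,100,3)[:300,:400]
cv2.imwrite("pics/m1.png",np.vstack([np.hstack([a,b]),np.hstack([cv2.resize(c,(400,300)),cv2.resize(d,(400,300))])]))
```

```text
(no output)
```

View pics/m1.png

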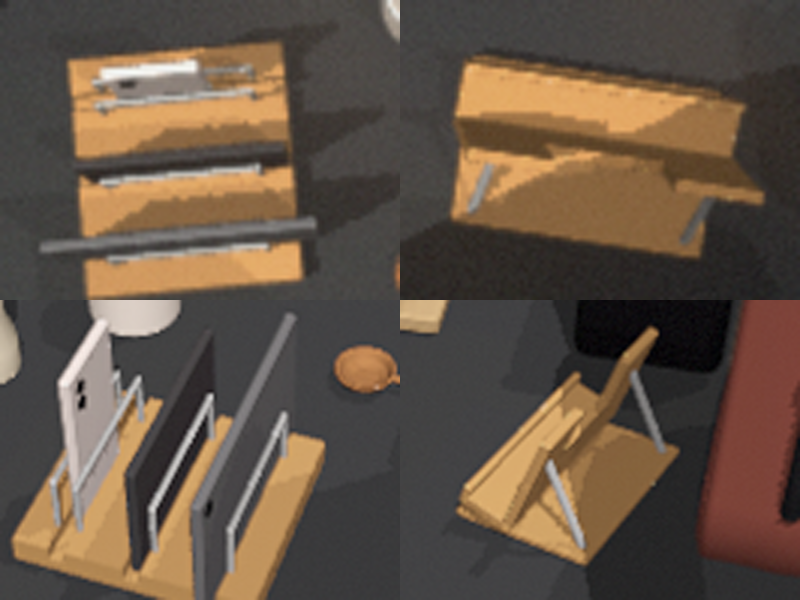

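The enlarged montage shows the tablet's top edge from (41,247) to (315,224) in the top view, which is pixels (200,227) to (269,221). The rack and stand corners are readable, but I need a larger view of the stand.

Run:
```python
from h import *
r=load("a")
def crop(n,x,y,w,h,s): return np.clip(1.5*cv2.resize(r[n]["pixels"][y:y+h,x:x+w,::-1],None,fx=s,fy=s,interpolation=cv2.INTER_CUBIC),0,255)
cv2.imwrite("pics/m2.png",np.hstack([crop("top",342,200,100,64,4)[:256,:400],crop("side",295,115,100,64,4)[:256,:400]]).repeat(2,0)[::2] if 0 else np.vstack([crop("top",342,203,88,60,7)[:300,:616] if 0 else cv2.resize(crop("top",342,203,88,60,1),(440*1,300),interpolation=cv2.INTER_CUBIC),cv2.resize(crop("side",295,117,88,60,1).astype(np.uint8),(440,300),interpolation=cv2.INTER_CUBIC)]))
```

```text
[ WARN:0@0.703] global loadsave.cpp:1063 imwrite_ Unsupported depth image for selected encoder is fallbacked to CV_8U.
```

Run:
```python
from h import *
r=load("a");t,s=r["top"],r["side"]
T=lambda *p:[(190+x/4,165+y/4) for x,y in p]
T2=lambda *p:[(335+(x-400)/4,195+y/4) for x,y in p]
S=lambda *p:[(180+x/3,205+(y-300)/3) for x,y in p]
S2=lambda *p:[(280+(x-400)/3,110+(y-300)/3) for x,y in p]
print("tablet top",tri(t,T((41,247),(315,224)),s,S((197,500),(292,317))).round(4))
print("ereader top",tri(t,T((78,160),(286,146)),s,S((130,470),(212,335))).round(4))
print("phone top",tri(t,T((104,70),(197,64)),s,S((63,380),(106,322))).round(4))
print("rack",onz(t,T((68,60),(283,42),(302,280),(88,297)),.022).round(4))
print("rackside",onz(s,S((15,545),(152,395),(325,442)),.022).round(4))
print("lip",tri(t,T2((468,60),(745,102)),s,S2((462,495),(578,375))).round(4))
print("base back",tri(t,T2((453,220),(700,257)),s,S2((583,563),(678,452))).round(4))
print("ear R",tri(t,T2((763,200)),s,S2((655,330))).round(4))
from scipy.spatial.transform import Rotation as R
q=state(); print(R.from_quat(q["eef_rot"]).as_matrix().round(3))
print("mug",onz(t,[(299,160)],.092),"bottle",onz(t,[(373,142)],.175),"spoon",onz(t,[(297,233),(300,290)],.01))
```

```text
tablet top [[0.5114 0.3    0.1401 0.0014]
 [0.5269 0.0997 0.1318 0.0011]]
ereader top [[0.5764 0.2759 0.1167 0.0038]
 [0.586  0.1209 0.1094 0.0042]]
phone top [[0.6383 0.2514 0.1579 0.0024]
 [0.6415 0.1836 0.1551 0.0045]]
rack [[0.6687 0.2983 0.022 ]
 [0.6814 0.1266 0.022 ]
 [0.4912 0.113  0.022 ]
 [0.4795 0.2821 0.022 ]]
rackside [[0.6622 0.302  0.022 ]
 [0.6393 0.1209 0.022 ]
 [0.4908 0.1127 0.022 ]]
lip [[ 0.5659 -0.161   0.0323  0.0017]
 [ 0.5276 -0.3765  0.0408  0.0065]]
base back [[ 0.4419 -0.1503  0.0017  0.0009]
 [ 0.4089 -0.3472  0.0012  0.002 ]]
ear R [[ 0.4518 -0.3634  0.1209  0.001 ]]
[[ 0.947  0.32  -0.   ]
 [ 0.32  -0.947  0.001]
 [ 0.    -0.001 -1.   ]]
mug [[0.7163743  0.00670713 0.092     ]] bottle [[ 0.7504903  -0.20486251  0.175     ]] spoon [[0.49709467 0.01288998 0.01      ]
 [0.3170007  0.00580525 0.01      ]]
```

View pics/m2.png

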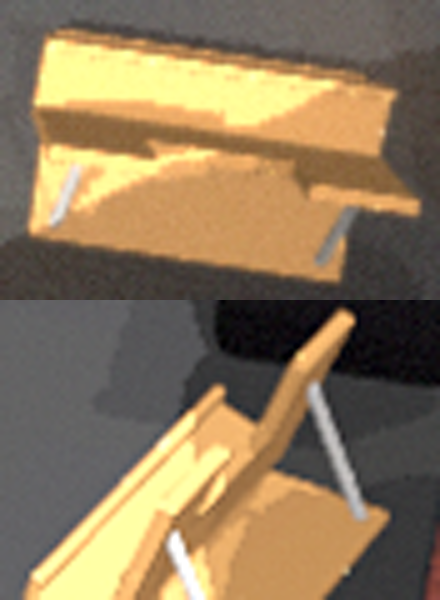

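The scene is now located. In world coordinates:

| Thing | Position (x, y) | Height z | Yaw (rad) |
|---|---|---|---|
| Tablet top middle | (0.519, 0.200) | 0.136 | 0.078 |
| Stand seat | (0.511, -0.264) | 0.025 | -0.17 |

The backs of the devices face -x, so the screens face +x. The tool has to turn by +75.8° for the grasp. I'm starting the approach.

>>> servo_tool([
  [0.3,0.3,0.2,0.3],
  [0.6,0.6,0.4,0.5],
  [0.9,0.9,0.5,0.7],
  [1,1,0.5,0.84],
  [1,1,0.5,0.84],
], hand=0.5)

```text
clock: 0.52
tcp_pos: [0.331, -0.4289, 0.2792]
eef_rot: [0.927, 0.376, 0.0, 0.0]
force: [0.1, -0.5, -0.9]
grip_width: 0.0429
gripper_force: 0.0
```

>>> servo_tool([
  [0.2,0.3,0,0.25],
  [0.4,0.6,0,0.45],
  [0.6,0.9,0,0.65],
  [0.8,1,0,0.84],
  [0.8,1,0,0.84],
])

```text
clock: 0.93
tcp_pos: [0.4519, -0.2773, 0.2789]
eef_rot: [0.822, 0.57, 0.0, 0.0]
force: [-0.3, -0.6, 0.0]
grip_width: 0.0427
gripper_force: 0.0
```

>>> servo_tool([
  [0.1,0.3,0,0.25],
  [0.2,0.6,0,0.45],
  [0.38,0.9,0,0.65],
  [0.38,1,0,0.84],
  [0.38,1,0,0.84],
])

```text
clock: 1.35
tcp_pos: [0.5083, -0.1248, 0.2787]
eef_rot: [0.676, 0.737, 0.001, -0.001]
force: [-0.3, -0.2, -0.1]
grip_width: 0.0428
gripper_force: 0.0
```

>>> servo_tool([
  [0,0.3,0,0],
  [0,0.6,0,0],
  [0,0.9,0,0],
  [0,1,0,0],
  [0,1,0,0],
])

```text
clock: 1.77
tcp_pos: [0.5066, 0.0237, 0.2788]
eef_rot: [0.679, 0.734, 0.0, -0.0]
force: [0.8, 0.2, 0.7]
grip_width: 0.0425
gripper_force: 0.0
```

>>> servo_tool([
  [0,0.3,0,0],
  [0,0.6,0,0],
  [0,0.9,0,0],
  [0,1,0,0],
  [0,1,0,0],
])

```text
clock: 2.18
tcp_pos: [0.5066, 0.1732, 0.2783]
eef_rot: [0.679, 0.734, 0.0, -0.001]
force: [-0.6, -0.8, 0.7]
grip_width: 0.0425
gripper_force: 0.0
```

>>> servo_tool([
  [0.08,0.18,-0.2,0],
  [0.08,0.18,-0.4,0],
  [0.08,0.18,-0.6,0],
  [0.08,0.18,-0.8,0],
  [0.08,0.18,-0.84,0],
  [0.08,0.18,-0.84,0],
])

```text
clock: 2.68
tcp_pos: [0.5177, 0.1957, 0.1505]
eef_rot: [0.681, 0.733, -0.002, -0.001]
force: [0.2, 0.7, 0.5]
grip_width: 0.0431
gripper_force: 0.0
```

Run:
```python
from h import *
r=snap("b")
def crop(n,x,y,w,h): return cv2.resize(r[n]["pixels"][y:y+h,x:x+w,::-1],(400,400),interpolation=cv2.INTER_CUBIC)
cv2.imwrite("pics/m3.png",np.hstack([crop("top",185,155,110,110),crop("side",190,150,150,150)]))
s=state();print(s["tcp_pos"],s["force"],proj(r["top"],[s["tcp_pos"]]),proj(r["side"],[s["tcp_pos"]]))
```

```text
[0.51981445 0.19615002 0.15431158] [ 1.30510688 -0.60494927 -0.06196836] [[235.37520428 223.39871944]] [[262.63367748 231.84789514]]
```

View pics/m3.png

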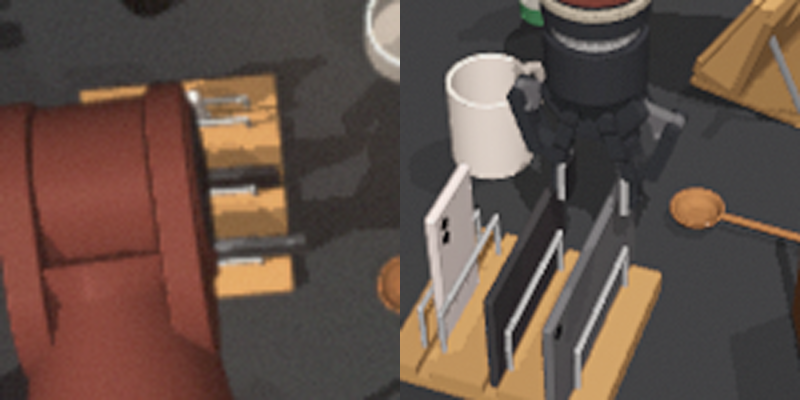

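The side view shows the open fingers straddling the tablet's top edge: pad middle at about (262,221) with the tablet edge below it at (262,240). The e-reader lies clear outside them. Next I go down and grip.

>>> servo_tool([
  [0,0.02,-0.1,0],
  [0,0.02,-0.2,0],
  [0,0.02,-0.3,0],
  [0,0.02,-0.4,0],
  [0,0.02,-0.4,0],
  [0,0.02,-0.4,0],
])

```text
clock: 3.28
tcp_pos: [0.5199, 0.1995, 0.0944]
eef_rot: [0.68, 0.733, 0.001, 0.0]
force: [0.5, 0.1, 0.8]
grip_width: 0.0427
gripper_force: 0.0
```

>>> servo_tool([
  [0,0,0,0],
  [0,0,0,0],
  [0,0,0,0],
  [0,0,0,0],
  [0,0,0,0],
  [0,0,0,0],
  [0,0,0,0],
  [0,0,0,0],
], hand=0)

```text
clock: 3.95
tcp_pos: [0.5204, 0.1997, 0.0946]
eef_rot: [0.68, 0.733, 0.001, 0.001]
force: [0.4, 0.2, 5.8]
grip_width: 0.0076
gripper_force: 60.8
```

>>> servo_tool([
  [0,0,0.05,0],
  [0,0,0.12,0],
  [0,0,0.2,0],
  [0,0,0.28,0],
  [0,0,0.36,0],
  [0,0,0.44,0],
  [0,0,0.52,0],
  [0,0,0.6,0],
  [0,0,0.7,0],
  [0,0,0.8,0],
  [0,0,0.9,0],
  [0,0,1,0],
])

```text
clock: 4.95
tcp_pos: [0.519, 0.1996, 0.2442]
eef_rot: [0.68, 0.733, 0.0, 0.0]
force: [0.9, 0.2, -3.3]
grip_width: 0.0075
gripper_force: 59.4
```

>>> servo_tool([
  [0,0,0.1,0],
  [0,0,0.2,0],
  [0,0,0.2,0],
  [0,0,0.2,0],
])

```text
clock: 5.28
tcp_pos: [0.5197, 0.1997, 0.2736]
eef_rot: [0.68, 0.733, 0.001, 0.001]
force: [0.8, -0.4, -4.3]
grip_width: 0.0074
gripper_force: 59.4
```

Run:
```python
from h import *
r=snap("c");s=state();print(s["tcp_pos"],s["force"],s["gripper_force"])
cv2.imwrite("pics/m4.png",cv2.resize(r["side"]["pixels"][80:320,150:470,::-1],(800,600),interpolation=cv2.INTER_CUBIC))
```

```text
[0.51888593 0.19961064 0.27182511] [-0.19942712 -0.35633589 -3.91326978] 59.42759692668915
```

View pics/m4.png

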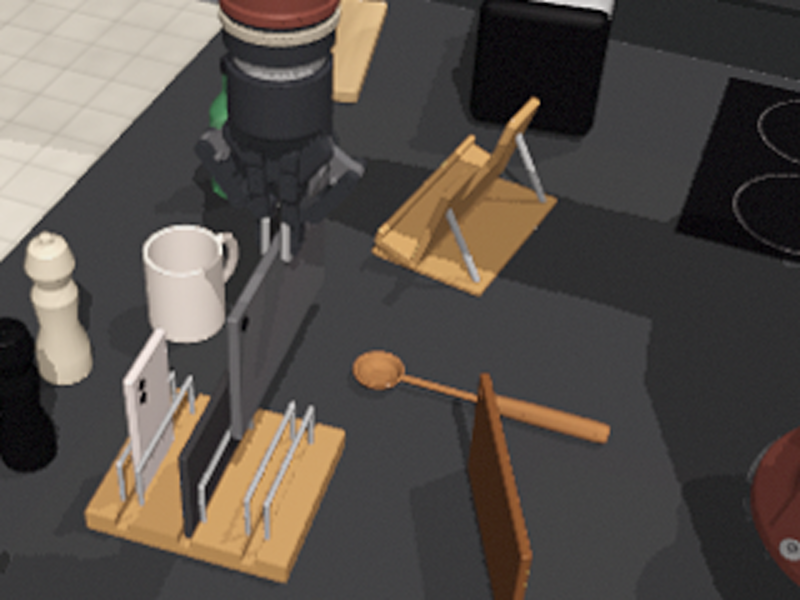

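The tablet hangs level and clear above the rack, with its lower near corner at about (244,254). The phone and e-reader are still in their slots. I'm carrying it to the stand and turning it by about -14°.

>>> servo_tool([
  [0,-0.08,0,-0.03],
  [0,-0.2,0,-0.08],
  [0,-0.36,0,-0.12],
  [0,-0.52,0,-0.16],
  [0,-0.68,0,-0.2],
  [0,-0.84,0,-0.24],
  [0,-1,0,-0.24],
])

```text
clock: 5.97
tcp_pos: [0.5184, 0.0481, 0.2717]
eef_rot: [0.726, 0.688, -0.001, -0.0]
force: [-0.1, -0.5, -4.3]
grip_width: 0.0075
gripper_force: 59.4
```

>>> servo_tool([
  [0,-0.16,0,-0.04],
  [0,-0.32,0,-0.08],
  [0,-0.48,0,-0.12],
  [0,-0.64,0,-0.16],
  [0,-0.8,0,-0.2],
  [0,-1,0,-0.24],
])

```text
clock: 6.47
tcp_pos: [0.5183, -0.1012, 0.2718]
eef_rot: [0.767, 0.641, -0.0, -0.001]
force: [0.7, -0.3, -3.3]
grip_width: 0.0077
gripper_force: 59.4
```

>>> servo_tool([
  [0,-0.2,0,0],
  [-0.03,-0.4,0,0],
  [-0.03,-0.6,0,0],
  [-0.03,-0.8,0,0],
  [-0.03,-0.92,0,0],
  [-0.03,-1,0,0],
  [-0.03,-1,0,0],
  [-0.03,-1,0,0],
])

```text
clock: 7.13
tcp_pos: [0.5142, -0.2503, 0.272]
eef_rot: [0.767, 0.641, 0.0, -0.001]
force: [-0.5, 0.9, -3.5]
grip_width: 0.0073
gripper_force: 59.4
```

>>> servo_tool([
  [0,-0.05,-0.1,0],
  [0,-0.09,-0.25,0],
  [0,-0.09,-0.4,0],
  [0,-0.09,-0.5,0],
  [0,-0.09,-0.6,0],
  [0,-0.09,-0.7,0],
  [0,-0.09,-0.75,0],
  [0,-0.09,-0.75,0],
  [0,-0.09,-0.75,0],
])

```text
clock: 7.88
tcp_pos: [0.5147, -0.263, 0.1605]
eef_rot: [0.767, 0.642, 0.0, -0.0]
force: [-0.1, 0.1, -3.4]
grip_width: 0.0072
gripper_force: 59.3
```

Run:
```python
from h import *
r=snap("d");s=state();print(s["clock"],s["tcp_pos"],s["eef_rot"],s["force"],s["gripper_force"])
cv2.imwrite("pics/m5.png",np.hstack([cv2.resize(r[n]["pixels"][y:y+90,x:x+120,::-1],(400,300),interpolation=cv2.INTER_CUBIC) for n,x,y in(("top",325,180),("side",270,100))]))
```

```text
7.9833 [ 0.51518496 -0.26383504  0.16151124] [7.66654549e-01 6.42059264e-01 2.03242911e-04 8.13868726e-04] [ 0.31165251  0.75660233 -4.24474688] 59.30178880691528
```

View pics/m5.png

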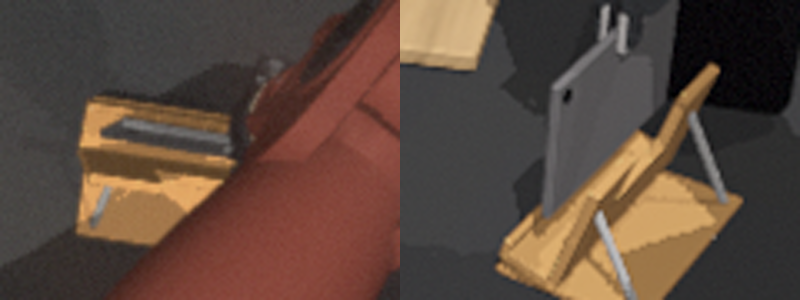

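The tablet is above the ledge, between lip and backrest, with its lower near corner at about (313,166) in the side view. I'm lowering it gently.

>>> servo_tool([
  [0,0,-0.05,0],
  [0,0,-0.12,0],
  [0,0,-0.18,0],
  [0,0,-0.24,0],
  [0,0,-0.28,0],
  [0,0,-0.3,0],
  [0,0,-0.3,0],
  [0,0,-0.3,0],
])

```text
clock: 8.65
tcp_pos: [0.5146, -0.2639, 0.1152]
eef_rot: [0.767, 0.642, 0.0, 0.0]
force: [0.0, 0.5, -2.5]
grip_width: 0.0072
gripper_force: 59.3
```

>>> servo_tool([
  [0,0,-0.01,0],
  [0,0,-0.02,0],
  [0,0,-0.02,0],
])

```text
clock: 8.9
tcp_pos: [0.515, -0.2643, 0.1128]
eef_rot: [0.767, 0.642, 0.0, 0.001]
force: [0.4, -1.8, -2.0]
grip_width: 0.0078
gripper_force: 59.7
```

>>> servo_tool([
  [0,0,-0.01,0],
  [0,0,-0.01,0],
  [0,0,-0.01,0],
])

```text
clock: 9.15
tcp_pos: [0.5154, -0.2646, 0.1126]
eef_rot: [0.767, 0.642, 0.0, 0.001]
force: [-1.5, 0.1, 6.5]
grip_width: 0.0079
gripper_force: 60.8
```

>>> servo_tool([
  [0,0,-0.01,0],
  [0,0,-0.01,0],
  [0,0,-0.01,0],
])

```text
clock: 9.4
tcp_pos: [0.5159, -0.2648, 0.1125]
eef_rot: [0.767, 0.642, 0.0, 0.002]
force: [-3.1, 1.9, 14.9]
grip_width: 0.0077
gripper_force: 62.1
```

The tablet stands on the ledge with about 15 N of contact force. I'm opening a little so it leans on the rear finger, then easing it back onto the backrest.

>>> servo_tool([
  [0,0,0.01,0],
  [0,0,0.01,0],
  [0,0,0.01,0],
  [0,0,0.01,0],
  [0,0,0.01,0],
  [0,0,0.01,0],
], hand=0.2)

```text
clock: 9.9
tcp_pos: [0.5146, -0.2638, 0.1105]
eef_rot: [0.767, 0.642, -0.0, -0.0]
force: [-0.5, -0.0, 0.4]
grip_width: 0.0172
gripper_force: 0.1
```

>>> servo_tool([
  [-0.02,0,0,0],
  [-0.04,0.01,0,0],
  [-0.06,0.01,0,0],
  [-0.07,0.01,0,0],
  [-0.07,0.01,0,0],
])

```text
clock: 10.32
tcp_pos: [0.5038, -0.2623, 0.1107]
eef_rot: [0.767, 0.642, 0.0, -0.0]
force: [-0.0, 0.7, 1.2]
grip_width: 0.0169
gripper_force: 0.2
```

>>> servo_tool([
  [-0.01,0,0,0],
  [-0.03,0.01,0,0],
  [-0.05,0.01,0,0],
  [-0.07,0.01,0,0],
  [-0.07,0.01,0,0],
  [-0.07,0.01,0,0],
  [-0.07,0.01,0,0],
  [-0.07,0.01,0,0],
], hand=0.4)

```text
clock: 10.98
tcp_pos: [0.4937, -0.2609, 0.1108]
eef_rot: [0.767, 0.642, 0.0, 0.0]
force: [-1.1, 0.6, -0.2]
grip_width: 0.034
gripper_force: 0.4
```

Run:
```python
from h import *
r=snap("e");s=state();print(s["clock"],s["tcp_pos"],s["force"],s["gripper_force"],s["grip_width"])
cv2.imwrite("pics/m6.png",np.hstack([cv2.resize(r[n]["pixels"][y:y+90,x:x+120,::-1],(400,300),interpolation=cv2.INTER_CUBIC) for n,x,y in(("top",325,180),("side",270,100))]))
```

```text
11.0833 [ 0.49374561 -0.26094121  0.11081975] [-0.04402013  0.03174942  0.38518941] 0.4622759507037699 0.034349321523265725
```

View pics/m6.png

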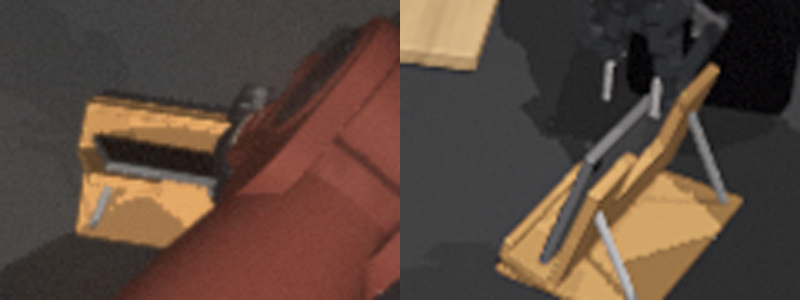

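The tablet now leans back in the stand, top edge at about (590,160) to (650,97), with the rear finger just behind its top. I'm easing back a little more, then lifting clear.

>>> servo_tool([
  [-0.01,0,0,0],
  [-0.02,0,0,0],
  [-0.03,0,0,0],
  [-0.04,0.01,0,0],
  [-0.04,0.01,0,0],
  [-0.04,0.01,0,0],
], hand=0.5)

```text
clock: 11.58
tcp_pos: [0.4876, -0.2593, 0.1108]
eef_rot: [0.767, 0.642, 0.0, 0.0]
force: [0.6, 0.2, 0.1]
grip_width: 0.0428
gripper_force: 0.0
```

>>> servo_tool([
  [0,0,0.03,0],
  [0,0,0.08,0],
  [0,0,0.15,0],
  [0,0,0.25,0],
  [0,0,0.35,0],
  [0,0,0.5,0],
  [0,0,0.65,0],
  [0,0,0.8,0],
  [0,0,1,0],
  [0,0,1,0],
])

```text
clock: 12.42
tcp_pos: [0.4891, -0.2606, 0.2679]
eef_rot: [0.767, 0.642, 0.001, 0.004]
force: [0.3, -0.7, 1.7]
grip_width: 0.0424
gripper_force: 0.0
```

>>> servo_tool([
  [-0.2,0.2,0.1,0],
  [-0.3,0.4,0.2,0],
  [-0.3,0.6,0.2,0],
  [-0.3,0.8,0.2,0],
  [-0.3,1,0.2,0],
  [-0.3,1,0.2,0],
])

```text
clock: 12.92
tcp_pos: [0.4426, -0.1055, 0.2928]
eef_rot: [0.766, 0.643, 0.001, 0.001]
force: [0.0, -1.0, 0.3]
grip_width: 0.0428
gripper_force: 0.0
```

>>> servo_tool([
  [0,0.2,0,0],
  [0,0.4,0,0],
  [0,0.6,0,0],
  [0,0.8,0,0],
  [0,1,0,0],
  [0,1,0,0],
])

```text
clock: 13.42
tcp_pos: [0.4424, 0.0444, 0.2921]
eef_rot: [0.766, 0.643, 0.001, 0.0]
force: [-0.2, -0.0, -0.1]
grip_width: 0.0426
gripper_force: 0.0
```

Run:
```python
from h import *
r=snap("f");s=state();print(s["clock"],s["tcp_pos"],s["force"],s["gripper_force"],s["grip_width"])
cv2.imwrite("pics/m7.png",np.vstack([np.hstack([cv2.resize(r[n]["pixels"][y:y+75,x:x+100,::-1],(400,300),interpolation=cv2.INTER_CUBIC) for n,x,y in(("top",335,195),("side",290,110))]),np.hstack([cv2.resize(r[n]["pixels"][:,:,::-1],(400,300),interpolation=cv2.INTER_AREA) for n in("top","side")])]))
```

```text
13.5167 [0.44284757 0.04120495 0.29162694] [0.34606417 0.27076721 0.19914392] 0.0 0.04280637777266286
```

View pics/m7.png

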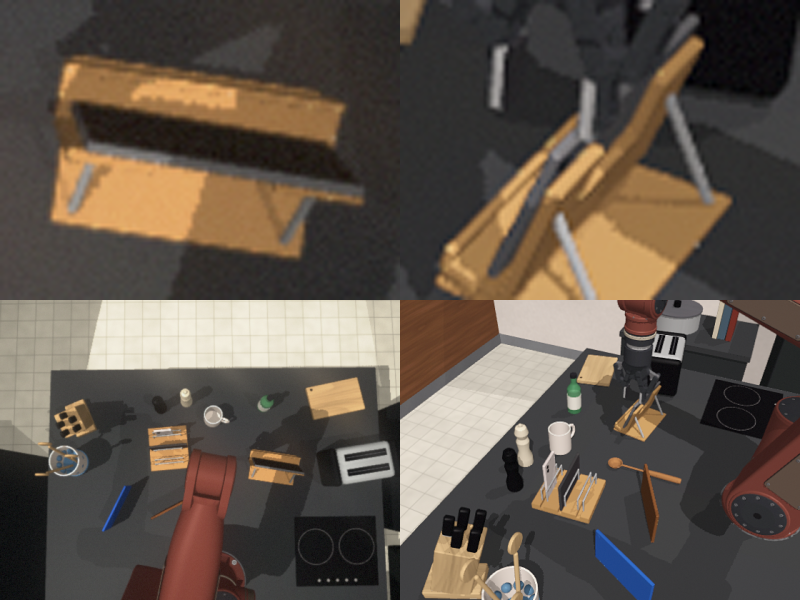

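The tablet rests against the backrest, screen to the front: its top edge runs (80,147) to (362,190) in the crop and is parallel to the stand. Everything else is where it was and the arm is clear. I'll check the centring in numbers and hand in.

Run:
```python
from h import *
c=load("f")["top"]
P=onz(c,[(335+80/4,195+147/4),(335+362/4,195+190/4)],.145); m=P.mean(0)[:2]-np.array([.517,-.2646]); d=P[0]-P[1]
print(P.round(4),"stand x,y",m@[.985,-.17],m@[.17,.985],"yaw",np.arctan2(-d[0],d[1]),np.linalg.norm(d))
```

```text
[[ 0.4925 -0.1512  0.145 ]
 [ 0.459  -0.3556  0.145 ]] stand x,y -0.04251912329947214 0.003976075589005338 yaw -0.16213142413973985 0.20710773998800605
```

Centred within 4 mm, yaw -0.16 against -0.17, and the top edge is back as expected for a full lean.

```bash
python3 -c "
from cell import *
print(hand_in())"
```

```text
the job is handed in; nothing more can be done
None
```

The tablet is on the cookbook stand's ledge, about 4 mm off the middle and leaning back on the backrest with the screen to the front. The phone and e-reader are still in the rack, nothing else looks disturbed in the final pictures, and I've handed the job in (no verdict came back).

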